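Select the reference channel and zero it

TASK

On the probe selector box, push the pointer knob clockwise (seen from above) with a fingertip, click by click, until it points at the socket that holds the tall steel plug (the other sockets have low rubber caps), and do not run past it. Then press the round zero button fully down with the pointer left there, and move away. Push the knob gently from its side without gripping it, and leave the ring, the V-block and the loupe beside the box where they are.

Things in the scene. Friction and masses are not known exactly. Their poses are not given: they have to be found in the camera images.
- selector_box: Fixed grey probe selector box, 220 mm deep (x), 240 mm wide (y), top plate 50 mm above the worktop; origin at the centre of its underside, x to its rear. The knob's axis is 15 mm before the centre.
- selector_hub (a point): Centre of the knob's top, on its vertical axis, 77 mm above the worktop; x points along the pointer, y to its left, z up. Black knob: hub of 26 mm diameter with one straight bar (the pointer) reaching 48 mm from the axis, 10 mm wide, its underside 7 mm and its top 26 mm above the top plate. Under it a disc, 52 mm diameter, 5 mm high.
- selector_tip (a point): Outer end of the pointer bar, on its centre line, 48 mm from the knob's axis, half-way up the bar (66.5 mm above the worktop); same axes as selector_hub.
- selector (a joint): Knob angle in rad, grows clockwise seen from above. Six spring detents 0.524 rad (30 degrees) apart, 0 to 2.618, a stop beyond each end. Starts in the first or second (rarely caught between; no sockets there); positions 3 to 6 point at the sockets. Leaving a detent takes about 3 N pushed 36 mm from the axis; past half-way it snaps into the next detent.
- plug_top (a point): Centre of the top of the tall steel plug: upright, 19 mm diameter, top 33 mm above the top plate. Fixed in one of four sockets on an arc 80 mm from the knob's axis, 30 degrees apart; the other three carry black rubber caps, 21 mm diameter, tops 11 mm above the top plate.
- zero_button_top (a point): Centre of the top of the round zero button (26 mm diameter) on the box's top plate, at its front right corner; z is up.
- zero_button (a joint): Button travel in m: 0 up, 0.006 fully down (about 4 N); springs back.
- ring: Loose steel setting ring, 52 mm diameter, 12 mm high, on the worktop left of the box; origin at the centre of its underside. Leave alone.
- v_block: Loose steel V-block, 44x36x34 mm, on the worktop left of the box; origin at the centre of its underside. Leave alone.
- loupe: Loose green loupe, 39 mm diameter, 30 mm high, on the worktop right of the box; origin at the centre of its underside. Leave alone.

How it is judged:
On the way, in this order (a step that is already met when the one before it is completed fails the run):
1. the pointer rests in the detent that points at the steel plug (x of plug_top in the frame of selector_hub above 0 m and y of plug_top in the frame of selector_hub between -0.012 and 0.012 m), for 0.3 s.
2. the zero button is pressed down (all of step 1 and value of joint zero_button above 0.0045 m), for 0.05 s.
At the end, for the whole second after the job is handed in: The pointer points at the steel plug (plug's centre within 12 mm of the pointer's line, about 9 degrees) and is at rest, the zero button has been pressed at least 4.5 mm after that and is up again (under 1.5 mm), and ring, V-block and loupe are within 10 mm of where they were (all of step 1 and value of joint zero_button below 0.0015 m and velocity of joint selector between -0.05 and 0.05 rad/s and distance of each of ring, v_block, loupe from where it was at the start of the episode below 0.01 m); the robot touches nothing.
It fails at once if the pointer runs past the plug (its line more than 26 mm, about 19 degrees, beyond it) (y of plug_top in the frame of selector_hub above 0.026 m).
It fails at once if the button is pressed (over 2.5 mm) while the pointer is not at the plug (value of joint zero_button above 0.0025 m and not (x of plug_top in the frame of selector_hub above 0 m and y of plug_top in the frame of selector_hub between -0.012 and 0.012 m)).
It fails at once if the knob is gripped or forced (over 25 N from the fingers) (contact force between the fingers and selector above 25 N).
It fails at once if the ring, the V-block or the loupe is moved (over 10 mm) or lifted (distance of any of ring, v_block, loupe from where it was at the start of the episode above 0.01 m).
It also fails if it takes over 48 s, if anything falls off the work surface, if the arm or the gripper's body presses on something with over 40 N, if the wrist force passes 120 N, or if a joint passes its speed limit or range.

ROBOT

A 6-joint arm with a two-finger parallel gripper is mounted at the origin on a cart in front of the work surface, level with it; the furniture and walls round the work are solid. World frame = base frame: x ahead of the robot, y to its left, z up, the work surface at z = 0. Lengths are in m, angles in rad, forces in N, time in s.
With the tool pointing down it reaches from about 0.4 to 0.825 m from the base axis. Payload 7 kg.
Tool frame: the origin (TCP) lies at the very end of the fingers, on their centre line; the grasp point (between the pads) lies 19 mm behind it (arm.grip_point_offset is the distance from the TCP to the grasp point, in m); z points along the fingers, y is the line along which they close (so a half turn about z gives the same grasp; the last joint's range is limited). The gripper opens to 88 mm and grips with 3 to 60 N. Pads are 19 mm wide; open, the fingers measure 130 mm over their backs; the gripper's body (78 mm by 193 mm) begins 47 mm behind the grasp point.
Start: joints at [1.462, 0.359, 0.012, 0, -1.224, -0.288], TCP at [0.261, 0.623, 0.201] pointing down, gripper open.
Joint ranges: [-3.07, 3.07], [-1.43, 2.12], [-1.02, 1.25], [-3.03, 1.67], [-3.05, -0], [-3.03, 3.03]. Speed limits (rad/s): [2.39, 2.39, 3.01, 3.14, 3.14, 3.14].

INTERFACE

Orientations are given as [roll, pitch, yaw] about the fixed x, y, z axes, in that order (R = Rz(yaw) Ry(pitch) Rx(roll)).
In Python, from station import arm, cams gives the robot as it stands.
- The arm moves only by the shell command python3 -m handwheel 'ROWS' [FORCE]. ROWS is JSON, a list that holds one entry, the list of rows, each a list of 7 numbers: the shift along the tool's x, y, z normalised to -1 to 1, where 1 is 0.08 m, then the turn, a rotation vector about the tool's x, y, z normalised to -1 to 1, where 1 is 0.5 rad, then the closure in counts, from 0 (fully open) to 255 (shut). In form: [[[x, y, z, wx, wy, wz, hand], ...]]. A call has 1 to 5 rows; each row is the pose to reach, as a shift and turn from the pose commanded when the call began, along the tool's axes at that moment; what a row does not reach only later rows make up. A row lasts 1/8 s, in which the tool goes at most 62.5 mm and 10.7 degrees, less where a joint would pass 70% of its speed; a pose out of reach is approached as far as the arm can. A call with a number of a shift or a turn outside -1 to 1 is refused whole. A call with a gripper value outside its range is refused whole. The fingers move at their own pace and stop on an object; FORCE is the grip in N (left out, the last holds). Time passes only in rows, so rows that repeat a pose let the fingers close. It gives the time, the measured TCP pose, the force, the opening and the grip force at its end, in the units of the state.
- arm.get_state(): the state, without advancing time (a new reading comes with each control period).
- cams.grab_frame(name): name is "scene" or "side" or "wrist"; returns the picture (480x640x3 uint8, blue, green, red); there is no depth.
- cams.camera_info(name): a dict with "camera_matrix" (3x3 intrinsics, pixels), "R" (3x3) and "t" (3): a world point X has camera coordinates R X + t; the wrist camera has in their place "hand_eye" (4x4, takes a point from camera to tool coordinates, whose origin is the TCP and whose axes are the flange's). Camera axes: x right, y down, z forward; pixel columns grow to the right and rows downward; lengths in m; the calibration is good to about 2 mm. A picture is of the moment at which its call begins: read the wrist's pose just before it. camera_info takes no time and is no camera call.
- arm.job_done(): hands the job in; it is judged then, once.
The state is a dict: "t": time; "q": joint angles; "qd": joint speeds; "joint_efforts": joint torques, N m; "eef_pos": TCP position; "ee_rot": TCP orientation; "force": force on the tool from outside, world axes, zero at the start; "moment": the same for the moment, N m; "width": finger opening in m; "gripper_force": force on a finger pad.
Only numpy, scipy, OpenCV 4.12 (cv2) and the standard library are available. Lean on these libraries where they do the work, as an engineer would, in place of code of your own. Each camera call takes 0.05 s, during which the arm holds its last target. There are 200 camera calls.

## Working session

There is one attempt and no reset: what is moved stays moved. The work goes in short steps, Python scripts to look and compute and a shell command to move; the robot and the scene stay as the last step left them, time stands still between calls to the robot, and variables do not carry over. Pictures are saved under pics/ and viewed, at most 10 in all, crops included, and the job is handed in when it is done.

```bash
mkdir -p pics; ls; python3 - <<'E'
from station import arm,cams
import cv2,numpy as np
for n in("scene","side"):
    cv2.imwrite(f"pics/{n}0.png",cams.grab_frame(n))
    c=cams.camera_info(n);print(n,{k:np.round(v,4).tolist() if not isinstance(v,str) else v for k,v in c.items()})
c=cams.camera_info("wrist");print(c)
s=arm.get_state();print(s["t"],s["eef_pos"],s["ee_rot"],s["width"])
E
```

```text
pics
scene {'camera_matrix': [[444.5974, 0.0, 322.1522], [0.0, 444.5974, 238.0196], [0.0, 0.0, 1.0]], 'R': [[0.569, -0.8222, 0.0122], [-0.6118, -0.4332, -0.6618], [0.5495, 0.3691, -0.7495]], 't': [-0.2891, 0.4569, 0.5578]}
side {'camera_matrix': [[508.9635, 0.0, 320.0198], [0.0, 508.9635, 242.3055], [0.0, 0.0, 1.0]], 'R': [[0.83, -0.5576, 0.0126], [-0.3465, -0.5332, -0.7718], [0.437, 0.6363, -0.6357]], 't': [-0.455, 0.281, 0.639]}
{'camera_matrix': array([[394.89110025,   0.        , 322.68110861],
       [  0.        , 394.89110025, 239.97234396],
       [  0.        ,   0.        ,   1.        ]]), 'hand_eye': array([[-1.07073722e-03, -9.56185702e-01, -2.92758873e-01,
         7.92618165e-02],
       [ 9.99999411e-01, -1.07546548e-03, -1.44801337e-04,
         2.49474496e-04],
       [-1.76395095e-04, -2.92758855e-01,  9.56186290e-01,
        -1.83591499e-01],
       [ 0.00000000e+00,  0.00000000e+00,  0.00000000e+00,
         1.00000000e+00]])}
0.1 [0.26070538 0.62209103 0.19991324] [ 3.14009333e+00 -1.39054046e-04 -3.96879857e-01] 0.08750019941105674
```

View pics/scene0.png

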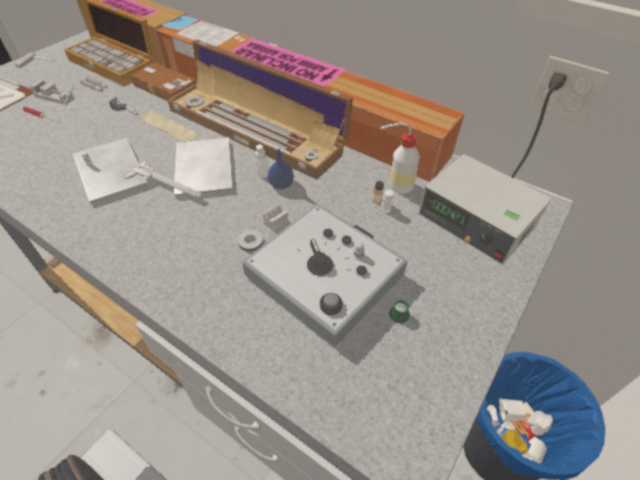

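View pics/side0.png

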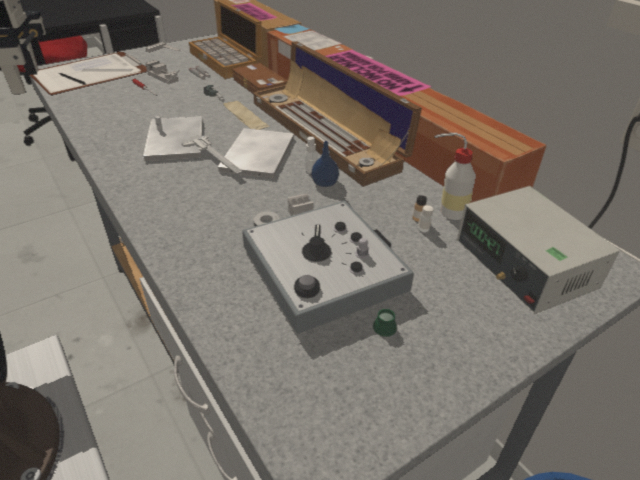

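The box is at about (325,265) in the scene view, with the knob at (320,262), the button at (331,302) and the plug probably at (359,250). I'll enlarge both views.

```bash
python3 - <<'E'
import cv2,numpy as np
a=cv2.imread("pics/scene0.png")[190:350,230:430]
b=cv2.imread("pics/side0.png")[190:340,230:430]
cv2.imwrite("pics/c1.png",cv2.resize(a,None,fx=3.75,fy=3.75,interpolation=cv2.INTER_CUBIC))
cv2.imwrite("pics/c2.png",cv2.resize(b,None,fx=4,fy=4,interpolation=cv2.INTER_CUBIC))
E
```

```text
(no output)
```

View pics/c1.png

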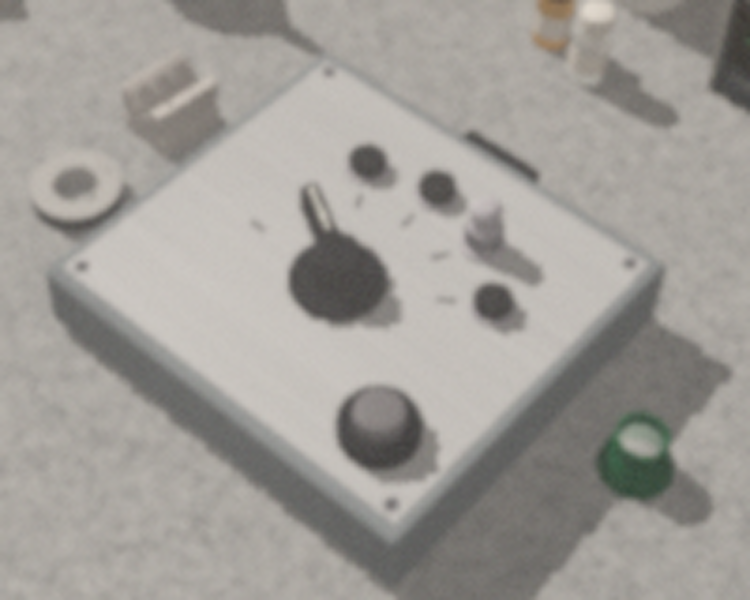

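View pics/c2.png

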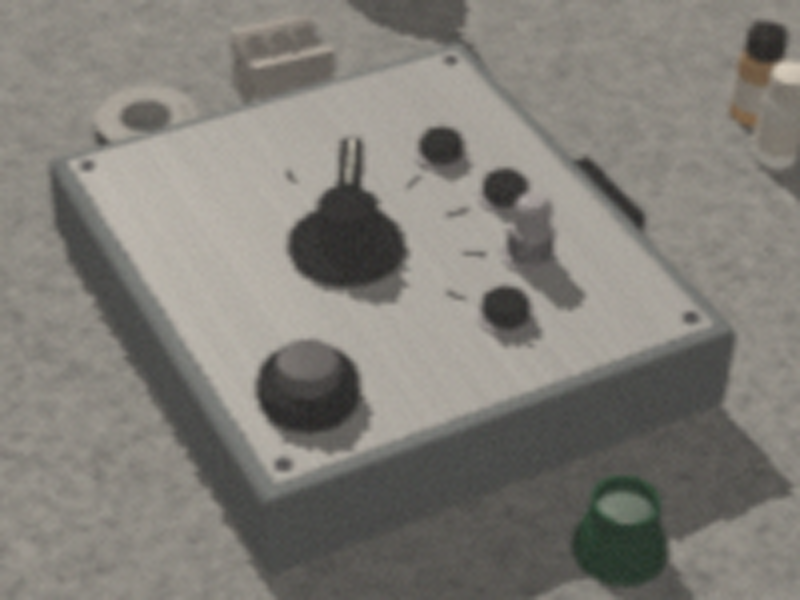

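```bash
cat > h.py <<'E'
import numpy as np
from station import arm,cams
C={n:cams.camera_info(n) for n in("scene","side")}
def ray(n,u,v):
    c=C[n];R=np.array(c["R"]);t=np.array(c["t"])
    d=R.T@np.linalg.inv(c["camera_matrix"])@[u,v,1];return -R.T@t,d
def plane(n,u,v,z):
    o,d=ray(n,u,v);return o+d*(z-o[2])/d[2]
def wray(u,v,s):
    from scipy.spatial.transform import Rotation as Ro
    c=cams.camera_info("wrist");H=c["hand_eye"];R=Ro.from_euler("xyz",s["ee_rot"]).as_matrix()
    return np.array(s["eef_pos"])+R@H[:3,3],R@H[:3,:3]@np.linalg.inv(c["camera_matrix"])@[u,v,1]
def wplane(u,v,s,z):
    o,d=wray(u,v,s);return o+d*(z-o[2])/d[2]
def tri(a,b):
    A=[];y=[]
    for o,d in(a,b):
        d=d/np.linalg.norm(d);P=np.eye(3)-np.outer(d,d);A.append(P);y.append(P@o)
    return np.linalg.lstsq(np.vstack(A),np.hstack(y),rcond=None)[0]
E
python3 - <<'E'
from h import *
np.set_printoptions(precision=4,suppress=True)
s1=lambda u,v:("scene",230+u/3.75,190+v/3.75)
s2=lambda u,v:("side",230+u/4,190+v/4)
P={"L":((50,275),(52,160),.05),"B":((330,60),(465,42),.05),"R":((662,268),(733,328),.05),"F":((395,540),(270,497),.05),
"btn":((380,408),(307,362),.07),"plug":((487,208),(534,200),.083),"hub":((340,248),(348,203),.077),"tip":((312,187),(350,140),.076)}
for k,(a,b,z) in P.items():
    a=s1(*a);b=s2(*b);print(k,plane(*a,z)[:2],plane(*b,z)[:2],tri(ray(*a),ray(*b)))
E
```

```text
L [0.4908 0.1729] [0.4948 0.1755] [0.4918 0.1723 0.0519]
B [0.7023 0.1461] [0.7104 0.149 ] [0.706  0.1468 0.0503]
R [ 0.6763 -0.0818] [ 0.6811 -0.0813] [ 0.6794 -0.0814  0.0491]
F [ 0.4656 -0.0559] [ 0.4686 -0.0557] [ 0.4676 -0.0554  0.0489]
btn [ 0.5094 -0.0176] [ 0.5093 -0.0186] [ 0.5104 -0.0169  0.0681]
plug [0.6333 0.0008] [0.6364 0.0007] [0.6362 0.0017 0.0812]
hub [0.573  0.0494] [0.5731 0.0482] [0.5747 0.0506 0.0746]
tip [0.5986 0.0849] [0.5991 0.0856] [0.5982 0.0844 0.0769]
```

Pointer is in position 2 (about 53° in world) and the plug is at about −37°, so it needs three clicks. I'll travel over, closing the fingers on the way.

```bash
H="python3 -m handwheel"
$H '[[[0.5,0.38,0,0,0,0,255],[1,0.76,0,0,0,0,255],[1,0.76,0,0,0,0,255]]]' 10
$H '[[[0.5,0.38,0,0,0,0,255],[1,0.76,0,0,0,0,255],[1,0.76,0,0,0,0,255]]]'
$H '[[[0.5,0.38,0,0,0,0,255],[1,0.76,0,0,0,0,255],[1,0.76,0,0,0,0,255]]]'
$H '[[[0.5,0.38,0,0,0,0,255],[1,0.76,0,0,0,0,255],[1,0.76,0,0,0,0,255]]]'
$H '[[[0.5,0.38,0,0,0,0,255],[1,0.76,0,0,0,0,255],[1,0.76,0,0,0,0,255]]]'
$H '[[[0.5,0.38,0,0,0,0,255],[1,0.76,0,0,0,0,255],[1,0.76,0,0,0,0,255]]]'
$H '[[[0,0,0,0,0,-0.33,255],[0,0,0,0,0,-0.66,255],[0,0,0,0,0,-1,255],[0,0,0,0,0,-1,255]]]'
$H '[[[0,0,0,0,0,-0.33,255],[0,0,0,0,0,-0.66,255],[0,0,0,0,0,-1,255],[0,0,0,0,0,-1,255]]]'
$H '[[[0,0,0,0,0,-0.33,255],[0,0,0,0,0,-0.65,255],[0,0,0,0,0,-0.65,255]]]'
python3 - <<'E'
from h import *
import cv2
s=arm.get_state();print(s["q"],s["eef_pos"],s["ee_rot"],s["force"],s["width"])
im=cams.grab_frame("wrist");cv2.imwrite("pics/w1.png",im)
E
```

```text
t: 0.48
eef_pos: [0.3124, 0.5328, 0.201]
ee_rot: [3.141, 0.0, -0.399]
force: [0.1, 0.1, -0.0]
width: 0.063
gripper_force: 0.0
t: 0.85
eef_pos: [0.3623, 0.4465, 0.2009]
ee_rot: [3.141, 0.0, -0.399]
force: [-0.0, 0.5, 0.2]
width: 0.0331
gripper_force: 0.0
t: 1.23
eef_pos: [0.4125, 0.36, 0.2007]
ee_rot: [3.141, 0.0, -0.399]
force: [-0.8, 0.6, 0.7]
width: 0.0038
gripper_force: 0.0
t: 1.6
eef_pos: [0.4628, 0.2735, 0.2006]
ee_rot: [3.141, 0.0, -0.399]
force: [-0.1, -0.1, 0.2]
width: 0.0009
gripper_force: 0.0
t: 1.98
eef_pos: [0.5132, 0.1869, 0.2004]
ee_rot: [3.141, 0.0, -0.399]
force: [0.5, -0.1, -1.6]
width: 0.0005
gripper_force: 0.0
t: 2.35
eef_pos: [0.5636, 0.1002, 0.2002]
ee_rot: [3.141, 0.0, -0.399]
force: [0.5, 0.9, -1.6]
width: 0.0007
gripper_force: 0.0
t: 2.85
eef_pos: [0.5623, 0.1026, 0.2007]
ee_rot: [-3.141, 0.0, 0.104]
force: [-0.4, -0.5, -0.0]
width: 0.0004
gripper_force: 0.0
t: 3.35
eef_pos: [0.5625, 0.1017, 0.2007]
ee_rot: [-3.141, -0.0, 0.6]
force: [1.2, -0.5, -0.0]
width: 0.0005
gripper_force: 0.0
t: 3.72
eef_pos: [0.5625, 0.1011, 0.2007]
ee_rot: [-3.142, -0.0, 0.922]
force: [0.4, -0.5, -0.0]
width: 0.0006
gripper_force: 0.0
[ 5.20091292e-01  1.89493161e-01 -2.21081636e-01 -8.36837178e-05
 -1.16021860e+00  1.97310699e+00] [0.56249675 0.10114273 0.2007359 ] [-3.14152320e+00 -3.27400507e-05  9.22368557e-01] [ 0.44316399 -0.46129139 -0.01581381] 0.0006025273566976845
```

View pics/w1.png

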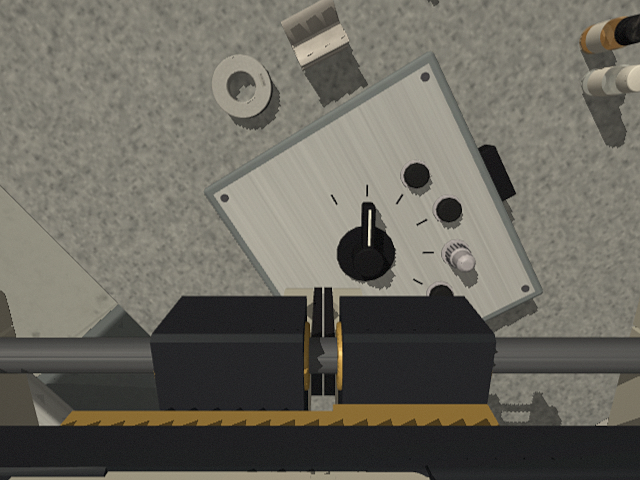

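The wrist view confirms position 2: hub at (369,257), pointer tip at (369,205), plug top at (463,259) beside the fifth tick.

```bash
python3 - <<'E'
from h import *
s=arm.get_state()
h=wplane(370,257,s,.077);t=wplane(369,205,s,.076);p=wplane(463,259,s,.083)
print(h,t,p,np.degrees(np.arctan2(*(t-h)[1::-1])),np.linalg.norm((t-h)[:2]),np.degrees(np.arctan2(*(p-h)[1::-1])),np.linalg.norm((p-h)[:2]))
E
```

```text
[0.57548004 0.05386536 0.077     ] [0.60005904 0.08978082 0.076     ] [0.63510331 0.00896963 0.083     ] 55.61394138880135 0.043520650558194506 -36.979386671074764 0.07463618725615272
```

```bash
H="python3 -m handwheel"
$H '[[[0,0,0.4,0,0,0,255],[0,0,0.85,0,0,0,255],[0,0,0.85,0,0,0,255]]]'
$H '[[[0,0,0.3,0,0,0,255],[0,0,0.6,0,0,0,255],[0,0,0.86,0,0,0,255],[0,0,0.86,0,0,0,255]]]'
```

```text
t: 4.15
eef_pos: [0.5607, 0.0999, 0.1304]
ee_rot: [-3.139, 0.005, 0.923]
force: [0.5, -0.3, 1.7]
width: 0.0005
gripper_force: 0.0
t: 4.65
eef_pos: [0.5626, 0.1006, 0.0642]
ee_rot: [-3.141, 0.001, 0.926]
force: [0.8, -1.1, 0.4]
width: 0.0005
gripper_force: 0.0
```

```bash
H="python3 -m handwheel"
$H '[[[0,0.03,0,0,0,0,255],[0,0.06,0,0,0,0,255],[0,0.09,0,0,0,0,255],[0,0.12,0,0,0,0,255],[0,0.12,0,0,0,0,255]]]'
```

```text
t: 5.28
eef_pos: [0.5704, 0.0947, 0.064]
ee_rot: [3.142, -0.0, 0.928]
force: [0.2, -0.2, 0.3]
width: 0.0005
gripper_force: 0.0
```

```bash
H="python3 -m handwheel"
$H '[[[0,0.02,0,0,0,0,255],[0,0.04,0,0,0,0,255],[0,0.06,0,0,0,0,255],[0,0.06,0,0,0,0,255]]]'
python3 - <<'E'
from h import *
import cv2
s=arm.get_state();print(s["eef_pos"],s["force"])
a=cams.grab_frame("wrist")[150:350,230:490];b=cams.grab_frame("side")[150:330,230:430]
cv2.imwrite("pics/p1.png",np.hstack([cv2.resize(a,(400,308)),cv2.resize(b,(400,308))]))
E
```

```text
t: 5.78
eef_pos: [0.5742, 0.0919, 0.0639]
ee_rot: [-3.142, 0.0, 0.928]
force: [0.2, 1.0, 0.9]
width: 0.0003
gripper_force: 0.0
[0.57420219 0.0918847  0.06391181] [0.1671732  1.02847582 0.87731496]
```

View pics/p1.png

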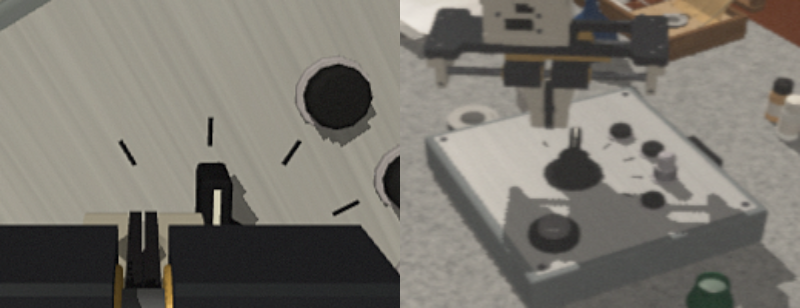

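```bash
python3 - <<'E'
import numpy as np
c=np.array([-.035,.0235])
for d in range(2,31,2):
    f=np.radians(d);R=np.array([[np.cos(f),-np.sin(f)],[np.sin(f),np.cos(f)]])
    print(d,np.round((c-R@c)/.08,3),round(f/.5,3))
E
```

```text
2 [0.01  0.015] 0.07
4 [0.019 0.031] 0.14
6 [0.028 0.047] 0.209
8 [0.037 0.064] 0.279
10 [0.044 0.08 ] 0.349
12 [0.052 0.097] 0.419
14 [0.058 0.115] 0.489
16 [0.064 0.132] 0.559
18 [0.069 0.15 ] 0.628
20 [0.074 0.167] 0.698
22 [0.078 0.185] 0.768
24 [0.082 0.203] 0.838
26 [0.084 0.222] 0.908
28 [0.087 0.24 ] 0.977
30 [0.088 0.258] 1.047
```

```bash
H="python3 -m handwheel"
$H '[[[0.01,0.015,0,0,0,0.07,255],[0.019,0.031,0,0,0,0.14,255],[0.028,0.047,0,0,0,0.209,255],[0.037,0.064,0,0,0,0.279,255],[0.044,0.08,0,0,0,0.349,255]]]'
$H '[[[0.01,0.015,0,0,0,0.07,255],[0.019,0.031,0,0,0,0.14,255],[0.028,0.047,0,0,0,0.209,255],[0.028,0.047,0,0,0,0.209,255]]]'
python3 - <<'E'
from h import *
import cv2
s=arm.get_state();print(s["eef_pos"],s["ee_rot"],s["force"])
a=cams.grab_frame("wrist")[150:350,230:490];b=cams.grab_frame("side")[150:330,230:430]
cv2.imwrite("pics/p2.png",np.hstack([cv2.resize(a,(400,308)),cv2.resize(b,(400,308))]))
E
```

```text
t: 6.5
eef_pos: [0.5815, 0.0909, 0.064]
ee_rot: [3.142, 0.0, 0.751]
force: [-0.3, -0.1, 0.5]
width: 0.0006
gripper_force: 0.0
t: 7.0
eef_pos: [0.5857, 0.0897, 0.064]
ee_rot: [3.142, -0.0, 0.649]
force: [0.4, 0.4, 0.4]
width: 0.0004
gripper_force: 0.0
[0.58566556 0.08965929 0.06396159] [ 3.14156928e+00 -9.22965083e-06  6.48535910e-01] [0.38230813 0.38205721 0.44003863]
```

View pics/p2.png

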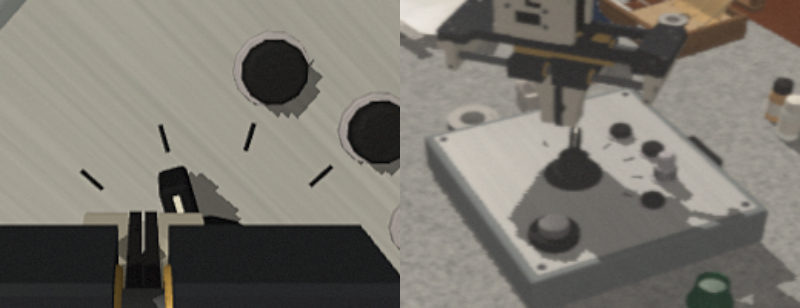

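No contact yet: the bar is still on tick 2 and the tips are slimmer than I assumed. I'll turn the yaw back in line with the bar, then advance by force.

```bash
H="python3 -m handwheel"
$H '[[[0,0,0,0,0,-0.28,255],[0,0,0,0,0,-0.56,255],[0,0,0,0,0,-0.56,255]]]'
$H '[[[0,0.015,0,0,0,0,255],[0,0.03,0,0,0,0,255],[0,0.045,0,0,0,0,255],[0,0.045,0,0,0,0,255]]]'
$H '[[[0,0.0125,0,0,0,0,255],[0,0.025,0,0,0,0,255],[0,0.025,0,0,0,0,255]]]'
$H '[[[0,0.0125,0,0,0,0,255],[0,0.025,0,0,0,0,255],[0,0.025,0,0,0,0,255]]]'
```

```text
t: 7.48
eef_pos: [0.5855, 0.0897, 0.064]
ee_rot: [-3.142, 0.0, 0.929]
force: [0.4, 0.3, 0.2]
width: 0.0005
gripper_force: 0.0
t: 7.98
eef_pos: [0.5885, 0.0875, 0.0639]
ee_rot: [-3.142, 0.0, 0.929]
force: [0.7, 1.0, -0.2]
width: 0.0004
gripper_force: 0.0
t: 8.35
eef_pos: [0.5901, 0.0863, 0.064]
ee_rot: [3.142, -0.0, 0.929]
force: [-0.7, -0.2, 0.3]
width: 0.0006
gripper_force: 0.0
t: 8.72
eef_pos: [0.5917, 0.0851, 0.064]
ee_rot: [3.142, 0.0, 0.929]
force: [-0.8, -0.0, 0.4]
width: 0.0004
gripper_force: 0.0
```

```bash
python3 - <<'E'
from h import *
import cv2
a=cams.grab_frame("wrist")[150:350,230:490];b=cams.grab_frame("side")[150:250,260:390]
cv2.imwrite("pics/p3.png",np.hstack([cv2.resize(a,(400,308)),cv2.resize(b,(400,308),interpolation=2)]))
E
```

```text
(no output)
```

View pics/p3.png

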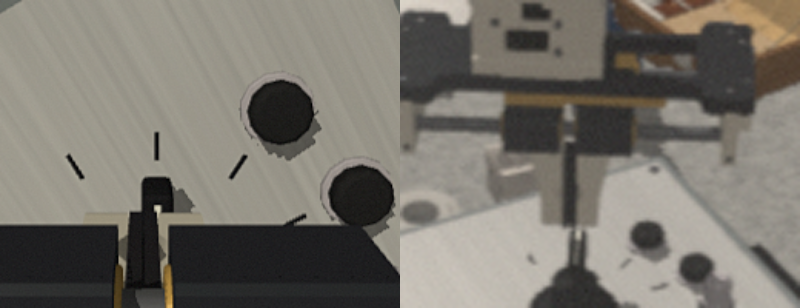

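```bash
python3 - <<'E'
from h import *
import cv2
s=arm.get_state()
def pr(n,X):
    c=C[n];x=c["R"]@np.array(X)+c["t"];x=c["camera_matrix"]@x;return x[:2]/x[2]
def wpr(X):
    c=cams.camera_info("wrist");H=c["hand_eye"];o,_=wray(0,0,s)
    from scipy.spatial.transform import Rotation as Ro
    R=Ro.from_euler("xyz",s["ee_rot"]).as_matrix()@H[:3,:3];x=c["camera_matrix"]@(R.T@(np.array(X)-o));return x[:2]/x[2]
cs=lambda p:(400+(p[0]-260)*400/130,(p[1]-150)*3.08)
cw=lambda p:((p[0]-230)*1.538,(p[1]-150)*1.54)
T=s["eef_pos"];H=np.array([.572,.05,.0765]);u=np.array([np.cos(.925),np.sin(.925),0])
for nm,X in(("tcp",T),("tcp+z2cm",T+[0,0,.02]),("hub",H),("tip",H+.048*u)):print(nm,cs(pr("side",X)),cw(wpr(X)))
E
```

```text
tcp (np.float64(566.5100199940772), np.float64(252.09423435929537)) (np.float64(143.0225545022369), np.float64(205.5141697753114))
tcp+z2cm (np.float64(566.6907669950923), np.float64(224.70433211035714)) (np.float64(143.07717492049687), np.float64(232.48349406583228))
hub (np.float64(571.8760329559424), np.float64(279.13985761985845)) (np.float64(159.34917931737277), np.float64(333.86548049760376))
tip (np.float64(576.8815188065679), np.float64(226.85538600415373)) (np.float64(161.11558735662445), np.float64(197.359959344026))
```

```bash
python3 - <<'E'
from h import *
import cv2
from scipy.spatial.transform import Rotation as Ro
from scipy.optimize import least_squares
yaw=-.124;c=np.array([.5862,.0461]);a=np.array([np.cos(yaw),np.sin(yaw)]);b=np.array([-a[1],a[0]])
P=lambda x,y,z:np.r_[c+a*x+b*y,z]
W=np.array([P(-.11,.12,.05),P(.11,.12,.05),P(.11,-.12,.05),P(-.015+.08*np.cos(np.pi/6),-.04,.083),P(-.015,0,.077),P(-.015+.024,.048*.866,.0765)])
px=np.array([[207,192],[430,54],[541,292],[463,259],[370,256],[369,205.]])
ci=cams.camera_info("wrist");H=ci["hand_eye"]
ok,r,t=cv2.solvePnP(W,px,ci["camera_matrix"],None)
R=Ro.from_rotvec(r[:,0]).as_matrix();q,_=cv2.projectPoints(W,r,t,ci["camera_matrix"],None)
Rt=R.T@H[:3,:3].T;o=-R.T@t[:,0]-Rt@H[:3,3]
print("pnp tcp",o,Ro.from_matrix(Rt).as_euler("xyz"),"err",(q[:,0]-px).round(1).tolist())
print("reported .5625 .1011 .2007, yaw .922")
# fixed rotation
R0=Ro.from_euler("xyz",[-3.1415,0,.9224]).as_matrix()
def f(v):
    cam=(W-v-R0@H[:3,3])@(R0@H[:3,:3]);p=cam@ci["camera_matrix"].T;return (p[:,:2]/p[:,2:]-px).ravel()
s=least_squares(f,[.5625,.1011,.2]);print(s.x,s.fun.round(1))
E
```

```text
pnp tcp [0.55995963 0.09684484 0.21589975] [-3.13631931 -0.03167018  0.91654289] err [[0.6, -1.8], [-1.2, 0.4], [0.1, -1.6], [0.9, 1.4], [-1.4, 2.7], [0.9, -1.4]]
reported .5625 .1011 .2007, yaw .922
[0.56211315 0.10124728 0.21551142] [ 0.3 -2.7  1.2 -0.4 -2.  -2.2  0.3  2.3 -1.5  3.1  1.3 -0.5]
```

Wrist PnP and the side view agree that the fingertip is really 15–18 mm higher than reported, with x and y good, so it's hovering over the bar. I'll back off and go lower, watching the force.

```bash
H="python3 -m handwheel"
$H '[[[0,0,-0.06,0,0,0,255],[-0.09,-0.2,-0.06,0,0,0,255],[-0.09,-0.4,-0.06,0,0,0,255],[-0.09,-0.4,-0.06,0,0,0,255]]]'
$H '[[[0,0,0.06,0,0,0,255],[0,0,0.12,0,0,0,255],[0,0,0.18,0,0,0,255],[0,0,0.24,0,0,0,255],[0,0,0.24,0,0,0,255]]]'
python3 - <<'E'
from h import *
import cv2
s=arm.get_state();print(s["eef_pos"],s["force"])
a=cams.grab_frame("wrist")[150:350,230:490];b=cams.grab_frame("side")[150:250,260:390]
cv2.imwrite("pics/p4.png",np.hstack([cv2.resize(a,(400,308)),cv2.resize(b,(400,308),interpolation=2)]))
E
```

```text
t: 9.32
eef_pos: [0.5605, 0.0994, 0.0691]
ee_rot: [-3.142, -0.0, 0.931]
force: [-0.9, -0.6, 0.1]
width: 0.0006
gripper_force: 0.0
t: 9.95
eef_pos: [0.5614, 0.0982, 0.0489]
ee_rot: [-3.141, 0.001, 0.929]
force: [-0.2, -0.5, 0.2]
width: 0.0007
gripper_force: 0.0
[0.56140885 0.0982425  0.04890176] [-0.15982383 -0.45338805  0.16639084]
```

View pics/p4.png

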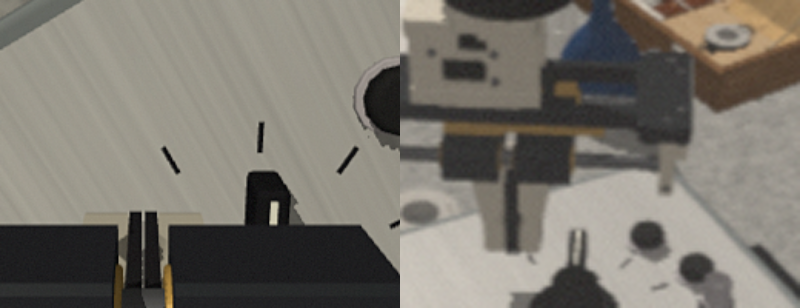

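Fingertip is now beside the bar in both views, at true z of about 0.065. Advancing until contact.

```bash
H="python3 -m handwheel"
$H '[[[0,0.03,0,0,0,0,255],[0,0.06,0,0,0,0,255],[0,0.09,0,0,0,0,255],[0,0.12,0,0,0,0,255],[0,0.12,0,0,0,0,255]]]'
$H '[[[0,0.0125,0,0,0,0,255],[0,0.025,0,0,0,0,255],[0,0.025,0,0,0,0,255]]]'
$H '[[[0,0.0125,0,0,0,0,255],[0,0.025,0,0,0,0,255],[0,0.025,0,0,0,0,255]]]'
$H '[[[0,0.0125,0,0,0,0,255],[0,0.025,0,0,0,0,255],[0,0.025,0,0,0,0,255]]]'
```

```text
t: 10.68
eef_pos: [0.5695, 0.0927, 0.0495]
ee_rot: [-3.142, 0.0, 0.929]
force: [0.5, 0.4, -0.6]
width: 0.001
gripper_force: 0.0
t: 11.05
eef_pos: [0.571, 0.0916, 0.0496]
ee_rot: [-3.142, 0.0, 0.929]
force: [-0.8, -0.1, 0.0]
width: 0.0006
gripper_force: 0.0
t: 11.42
eef_pos: [0.5726, 0.0904, 0.0495]
ee_rot: [-3.142, 0.0, 0.929]
force: [-0.0, 0.6, 0.0]
width: 0.0002
gripper_force: 0.0
t: 11.8
eef_pos: [0.5743, 0.0891, 0.0496]
ee_rot: [3.142, -0.0, 0.929]
force: [0.5, -0.2, 0.2]
width: 0.0005
gripper_force: 0.0
```

```bash
H="python3 -m handwheel"
$H '[[[0,0.0125,0,0,0,0,255],[0,0.025,0,0,0,0,255],[0,0.025,0,0,0,0,255]]]'
$H '[[[0,0.0125,0,0,0,0,255],[0,0.025,0,0,0,0,255],[0,0.025,0,0,0,0,255]]]'
$H '[[[0,0.0125,0,0,0,0,255],[0,0.025,0,0,0,0,255],[0,0.025,0,0,0,0,255]]]'
```

```text
t: 12.18
eef_pos: [0.5759, 0.088, 0.0496]
ee_rot: [3.142, -0.0, 0.929]
force: [-0.5, -0.4, -0.1]
width: 0.0004
gripper_force: 0.0
t: 12.55
eef_pos: [0.5773, 0.0869, 0.0496]
ee_rot: [-3.141, 0.0, 0.929]
force: [-2.1, 0.5, 2.0]
width: 0.0003
gripper_force: 1.2
t: 12.92
eef_pos: [0.5787, 0.0859, 0.0497]
ee_rot: [-3.141, -0.0, 0.929]
force: [-4.3, 4.5, 5.5]
width: 0.0002
gripper_force: 2.9
```

Contact, but with an upward force as well, so it's probably touching on a tip chamfer. I'll back off slightly, go lower and retry.

```bash
H="python3 -m handwheel"
$H '[[[0,-0.05,0,0,0,0,255],[0,-0.1,0,0,0,0,255],[0,-0.1,0.03,0,0,0,255],[0,-0.1,0.06,0,0,0,255],[0,-0.1,0.06,0,0,0,255]]]'
python3 - <<'E'
from h import *
import cv2
s=arm.get_state();print(s["eef_pos"],s["force"])
def pr(n,X):
    c=C[n];x=c["camera_matrix"]@(c["R"]@np.array(X)+c["t"]);return (x[:2]/x[2]).round(1)
T=np.array(s["eef_pos"])
for dz in(0,.01,.02):print(dz,pr("side",T+[0,0,dz]),pr("scene",T+[0,0,dz]))
a=cams.grab_frame("scene")[190:290,260:390];b=cams.grab_frame("side")[160:260,260:390]
cv2.imwrite("pics/p5.png",np.hstack([cv2.resize(a,(400,308),interpolation=2),cv2.resize(b,(400,308),interpolation=2)]))
E
```

```text
t: 13.55
eef_pos: [0.5725, 0.0903, 0.0444]
ee_rot: [-3.141, 0.001, 0.929]
force: [0.2, -0.4, -0.0]
width: 0.0007
gripper_force: 0.0
[0.57245366 0.09025392 0.04435033] [ 0.23893131 -0.36495733 -0.01422031]
0 [303.6 242.5] [303.3 257.5]
0.01 [303.6 238.2] [303.2 254.2]
0.02 [303.5 233.8] [303.1 251. ]
```

View pics/p5.png

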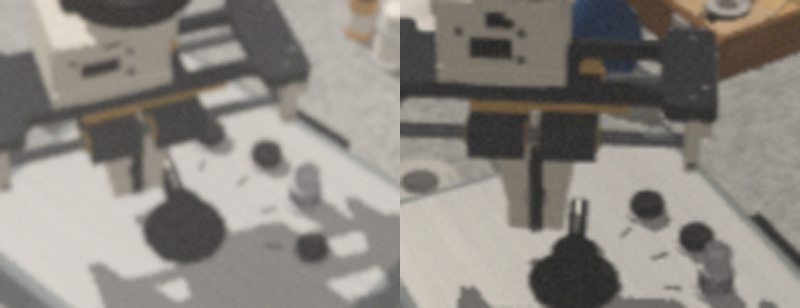

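Tip is at about z=0.062 at px (304,234) in the side view, with the pointer still in detent 2. I'll lower 3 mm and push.

```bash
H="python3 -m handwheel"
$H '[[[0,0,0.02,0,0,0,255],[0,0,0.038,0,0,0,255],[0,0.02,0.038,0,0,0,255],[0,0.04,0.038,0,0,0,255],[0,0.04,0.038,0,0,0,255]]]'
$H '[[[0,0.0125,0,0,0,0,255],[0,0.025,0,0,0,0,255],[0,0.025,0,0,0,0,255]]]'
$H '[[[0,0.0125,0,0,0,0,255],[0,0.025,0,0,0,0,255],[0,0.025,0,0,0,0,255]]]'
```

```text
t: 14.28
eef_pos: [0.5746, 0.0888, 0.0416]
ee_rot: [-3.141, 0.0, 0.929]
force: [-3.3, 4.4, 1.9]
width: 0.0006
gripper_force: 2.3
t: 14.65
eef_pos: [0.5752, 0.0885, 0.0415]
ee_rot: [-3.139, 0.0, 0.929]
force: [-7.1, 8.9, 3.8]
width: 0.0006
gripper_force: 6.0
t: 15.02
eef_pos: [0.5781, 0.0868, 0.0417]
ee_rot: [-3.141, -0.001, 0.929]
force: [-2.0, 4.1, 0.4]
width: 0.0005
gripper_force: 2.3
```

```bash
H="python3 -m handwheel"
$H '[[[0.008,0.015,0,0,0,0.14,255],[0.015,0.031,0,0,0,0.25,255],[0.021,0.047,0,0,0,0.35,255],[0.021,0.047,0,0,0,0.35,255]]]'
$H '[[[0.008,0.015,0,0,0,0.07,255],[0.015,0.031,0,0,0,0.14,255],[0.015,0.031,0,0,0,0.14,255]]]'
$H '[[[0.008,0.015,0,0,0,0.07,255],[0.015,0.031,0,0,0,0.14,255],[0.015,0.031,0,0,0,0.14,255]]]'
```

```text
t: 15.52
eef_pos: [0.5829, 0.0854, 0.0419]
ee_rot: [3.141, -0.001, 0.755]
force: [0.2, 2.6, 0.4]
width: 0.0002
gripper_force: 0.7
t: 15.9
eef_pos: [0.5849, 0.0838, 0.0417]
ee_rot: [3.141, 0.001, 0.684]
force: [-1.0, 0.1, 0.0]
width: 0.0003
gripper_force: 0.0
t: 16.27
eef_pos: [0.5875, 0.0828, 0.0417]
ee_rot: [3.142, 0.0, 0.613]
force: [-0.4, -1.2, 0.2]
width: 0.0003
gripper_force: 0.0
```

```bash
cat > ang.py <<'E'
from h import *
import cv2,sys
Hb=np.array([.5713,.048])
def pr(n,X):
    c=C[n];x=(np.array(X)@np.array(c["R"]).T+c["t"])@np.array(c["camera_matrix"]).T;return x[:,:2]/x[:,2:]
def score(n,im):
    g=cv2.cvtColor(im,6).astype(np.float32);out=[]
    for d in(83,53,23,-7,-37,-67):
        best=999
        for e in range(-6,7,3):
            th=np.radians(d+e);u=np.array([np.cos(th),np.sin(th)]);v=np.array([-u[1],u[0]])
            p=[np.r_[Hb+r*u+w*v,z] for r in np.linspace(.03,.045,6) for w in(-.003,0,.003) for z in(.06,.068,.075)]
            q=pr(n,p).astype(np.float32);best=min(best,cv2.remap(g,q[:,:1],q[:,1:],1).mean())
        out.append(round(float(best)))
    return out
if __name__=="__main__":
    for n in("scene","side"):
        print(n,"init",score(n,cv2.imread(f"pics/{n}0.png")),"now",score(n,cams.grab_frame(n)))
E
python3 ang.py
```

```text
scene init [189, 122, 186, 188, 191, 191] now [157, 126, 114, 183, 192, 140]
side init [165, 93, 163, 161, 163, 145] now [126, 100, 61, 150, 144, 102]
```

```bash
cat > plan.py <<'E'
from h import *
import sys
H=np.array([.5713,.048]);s=arm.get_state();p=np.array(s["eef_pos"])[:2];y=s["ee_rot"][2]
for a in map(float,sys.argv[1:]):
    f=np.radians(a);u=np.array([np.cos(f),np.sin(f)]);n=np.array([-u[1],u[0]])
    d=H+.035*u+.0215*n-p
    print(a,[round(float(v),3) for v in(d@[np.cos(y),np.sin(y)]/.08,d@[np.sin(y),-np.cos(y)]/.08,0,0,0,(y-f)/.5)])
E
python3 plan.py 31 27 23 19 16 14 12 10 8 6 4
```

```text
31.0 [0.039, 0.005, 0.0, 0.0, 0.0, 0.147]
27.0 [0.055, 0.037, 0.0, 0.0, 0.0, 0.286]
23.0 [0.068, 0.071, 0.0, 0.0, 0.0, 0.426]
19.0 [0.078, 0.105, 0.0, 0.0, 0.0, 0.565]
16.0 [0.085, 0.131, 0.0, 0.0, 0.0, 0.67]
14.0 [0.088, 0.149, 0.0, 0.0, 0.0, 0.74]
12.0 [0.091, 0.166, 0.0, 0.0, 0.0, 0.81]
10.0 [0.094, 0.184, 0.0, 0.0, 0.0, 0.88]
8.0 [0.095, 0.202, 0.0, 0.0, 0.0, 0.949]
6.0 [0.096, 0.22, 0.0, 0.0, 0.0, 1.019]
4.0 [0.097, 0.238, 0.0, 0.0, 0.0, 1.089]
```

```bash
H="python3 -m handwheel"
$H '[[[0.04,0.005,0,0,0,0.15,255],[0.055,0.037,0,0,0,0.29,255],[0.068,0.071,0,0,0,0.43,255],[0.078,0.105,0,0,0,0.565,255],[0.085,0.131,0,0,0,0.67,255]]]'
$H '[[[0.01,0.015,0,0,0,0.07,255],[0.018,0.031,0,0,0,0.14,255],[0.018,0.031,0,0,0,0.14,255]]]'
$H '[[[0.01,0.015,0,0,0,0.07,255],[0.018,0.031,0,0,0,0.14,255],[0.018,0.031,0,0,0,0.14,255]]]'
python3 ang.py; python3 plan.py 6 4 2
```

```text
t: 17.0
eef_pos: [0.5984, 0.0793, 0.0416]
ee_rot: [-3.141, 0.001, 0.278]
force: [-2.2, 3.2, 0.9]
width: 0.0004
gripper_force: 1.8
t: 17.38
eef_pos: [0.6014, 0.0761, 0.0417]
ee_rot: [3.141, -0.0, 0.209]
force: [-0.4, -0.0, -0.4]
width: 0.0003
gripper_force: 0.0
t: 17.75
eef_pos: [0.6033, 0.0741, 0.0418]
ee_rot: [3.141, -0.0, 0.138]
force: [0.4, 0.0, 0.6]
width: 0.0005
gripper_force: 0.0
scene init [189, 122, 186, 188, 191, 191] now [204, 128, 124, 98, 142, 137]
side init [165, 93, 163, 161, 163, 145] now [178, 104, 80, 54, 108, 99]
6.0 [0.007, 0.015, 0.0, 0.0, 0.0, 0.069]
4.0 [0.016, 0.031, 0.0, 0.0, 0.0, 0.139]
2.0 [0.024, 0.047, 0.0, 0.0, 0.0, 0.209]
```

```bash
python3 plan.py 4 0 -4 -8 -12
```

```text
4.0 [0.016, 0.031, 0.0, 0.0, 0.0, 0.139]
0.0 [0.031, 0.063, 0.0, 0.0, 0.0, 0.279]
-4.0 [0.044, 0.097, 0.0, 0.0, 0.0, 0.419]
-8.0 [0.055, 0.131, 0.0, 0.0, 0.0, 0.558]
-12.0 [0.064, 0.166, 0.0, 0.0, 0.0, 0.698]
```

```bash
H="python3 -m handwheel"
$H '[[[0.016,0.031,0,0,0,0.14,255],[0.031,0.063,0,0,0,0.28,255],[0.044,0.097,0,0,0,0.42,255],[0.055,0.131,0,0,0,0.56,255],[0.064,0.166,0,0,0,0.7,255]]]'
$H '[[[0.005,0.008,0,0,0,0.035,255],[0.01,0.015,0,0,0,0.07,255],[0.01,0.015,0,0,0,0.07,255]]]'
python3 ang.py
```

```text
t: 18.48
eef_pos: [0.6098, 0.0635, 0.0417]
ee_rot: [-3.14, 0.0, -0.213]
force: [-3.4, 8.4, 1.4]
width: 0.0005
gripper_force: 3.2
t: 18.85
eef_pos: [0.6104, 0.0607, 0.0417]
ee_rot: [-3.141, 0.0, -0.246]
force: [-2.3, 4.4, 0.2]
width: 0.0009
gripper_force: 1.8
scene init [189, 122, 186, 188, 191, 191] now [204, 199, 138, 87, 116, 138]
side init [165, 93, 163, 161, 163, 145] now [178, 157, 106, 59, 66, 98]
```

Mid-click; another 2°.

```bash
H="python3 -m handwheel"
$H '[[[0.005,0.008,0,0,0,0.035,255],[0.01,0.015,0,0,0,0.07,255],[0.01,0.015,0,0,0,0.07,255]]]'
python3 ang.py
```

```text
t: 19.32
eef_pos: [0.6109, 0.0591, 0.0417]
ee_rot: [3.142, 0.0, -0.281]
force: [-1.5, 4.1, -0.9]
width: 0.0003
gripper_force: 1.5
scene init [189, 122, 186, 188, 191, 191] now [204, 198, 139, 92, 111, 138]
side init [165, 93, 163, 161, 163, 145] now [178, 158, 110, 63, 62, 98]
```

```bash
H="python3 -m handwheel"
$H '[[[0.005,0.008,0,0,0,0.035,255],[0.01,0.015,0,0,0,0.07,255],[0.01,0.015,0,0,0,0.07,255]]]'
python3 ang.py
```

```text
t: 19.8
eef_pos: [0.6116, 0.0572, 0.0418]
ee_rot: [3.141, -0.0, -0.316]
force: [0.6, -0.2, -0.6]
width: 0.0005
gripper_force: 0.0
scene init [189, 122, 186, 188, 191, 191] now [204, 198, 140, 98, 105, 138]
side init [165, 93, 163, 161, 163, 145] now [177, 158, 111, 69, 56, 96]
```

```bash
H="python3 -m handwheel"
$H '[[[0,-0.07,0,0,0,0,255],[0,-0.14,0,0,0,0,255],[0,-0.14,-0.4,0,0,0,255],[0,-0.14,-0.9,0,0,0,255],[0,-0.14,-0.9,0,0,0,255]]]'
python3 ang.py
python3 - <<'E'
from h import *
s=arm.get_state();p=s["eef_pos"];y=s["ee_rot"][2];print(y)
d=np.array([.5104,-.0169])-p[:2];print(d@[np.cos(y),np.sin(y)]/.08,d@[np.sin(y),-np.cos(y)]/.08)
from ang import pr
# pointer fine angle, using median of many candidates
import cv2
for n in("scene","side"):
    g=cv2.cvtColor(cams.grab_frame(n),6).astype(np.float32)
    L=[]
    for d in range(-67,0,5):
        th=np.radians(d);u=np.array([np.cos(th),np.sin(th)]);q=pr(n,[np.r_[np.array([.5713,.048])+r*u,z] for r in np.linspace(.03,.046,6) for z in(.06,.068,.075)]).astype(np.float32)
        L.append((d,round(float(cv2.remap(g,q[:,:1],q[:,1:],1).mean()))))
    print(n,L)
E
```

```text
t: 20.52
eef_pos: [0.6173, 0.0695, 0.1174]
ee_rot: [-3.138, -0.005, -0.315]
force: [0.1, -0.4, -0.8]
width: 0.0002
gripper_force: 0.0
scene init [189, 122, 186, 188, 191, 191] now [202, 197, 194, 166, 104, 141]
side init [165, 93, 163, 161, 163, 145] now [172, 153, 164, 115, 65, 99]
-0.31560895718895754
-0.9103491674419139 1.4253133957550785
scene [(-67, 143), (-62, 144), (-57, 142), (-52, 136), (-47, 130), (-42, 118), (-37, 103), (-32, 103), (-27, 117), (-22, 135), (-17, 158), (-12, 176), (-7, 189), (-2, 195)]
side [(-67, 104), (-62, 98), (-57, 91), (-52, 85), (-47, 86), (-42, 71), (-37, 54), (-32, 64), (-27, 80), (-22, 90), (-17, 109), (-12, 125), (-7, 133), (-2, 143)]
```

The pointer rests at about −36°, on the plug. Moving over the button.

```bash
H="python3 -m handwheel"
$H '[[[-0.3,0.45,0,0,0,0,255],[-0.6,0.9,0,0,0,0,255],[-0.6,0.9,0,0,0,0,255]]]'
$H '[[[-0.16,0.26,0,0,0,0,255],[-0.31,0.525,0,0,0,0,255],[-0.31,0.525,0,0,0,0,255]]]'
$H '[[[0,0,0.35,0,0,0,255],[0,0,0.7,0,0,0,255],[0,0,0.7,0,0,0,255]]]'
```

```text
t: 21.1
eef_pos: [0.544, 0.0133, 0.1129]
ee_rot: [3.14, 0.002, -0.317]
force: [0.8, 0.1, -0.6]
width: 0.0008
gripper_force: 0.0
t: 21.48
eef_pos: [0.5089, -0.0183, 0.1134]
ee_rot: [3.141, 0.001, -0.317]
force: [0.2, 1.2, -0.6]
width: 0.0009
gripper_force: 0.0
t: 21.85
eef_pos: [0.5089, -0.0177, 0.056]
ee_rot: [3.139, 0.003, -0.316]
force: [0.5, 0.5, -0.2]
width: 0.0001
gripper_force: 0.0
```

```bash
H="python3 -m handwheel"
$H '[[[0,0,0.03,0,0,0,255],[0,0,0.05,0,0,0,255],[0,0,0.05,0,0,0,255]]]'
$H '[[[0,0,0.015,0,0,0,255],[0,0,0.025,0,0,0,255],[0,0,0.025,0,0,0,255]]]'
$H '[[[0,0,0.015,0,0,0,255],[0,0,0.025,0,0,0,255],[0,0,0.025,0,0,0,255]]]'
```

```text
t: 22.22
eef_pos: [0.5107, -0.0172, 0.0543]
ee_rot: [-3.141, -0.001, -0.316]
force: [-0.1, -0.0, 0.8]
width: 0.0002
gripper_force: 0.0
t: 22.6
eef_pos: [0.5103, -0.0174, 0.0517]
ee_rot: [3.142, 0.0, -0.316]
force: [-1.1, -0.1, -0.4]
width: 0.0003
gripper_force: 0.0
t: 22.98
eef_pos: [0.5102, -0.0174, 0.0496]
ee_rot: [3.141, 0.0, -0.316]
force: [0.0, 0.3, 0.2]
width: 0.0003
gripper_force: 0.0
```

```bash
H="python3 -m handwheel"
$H '[[[0,0,0.015,0,0,0,255],[0,0,0.025,0,0,0,255],[0,0,0.025,0,0,0,255]]]'
$H '[[[0,0,0.015,0,0,0,255],[0,0,0.025,0,0,0,255],[0,0,0.025,0,0,0,255]]]'
$H '[[[0,0,0.015,0,0,0,255],[0,0,0.025,0,0,0,255],[0,0,0.025,0,0,0,255]]]'
```

```text
t: 23.35
eef_pos: [0.5102, -0.0174, 0.0476]
ee_rot: [3.141, 0.0, -0.316]
force: [-0.2, -0.1, -0.1]
width: 0.0005
gripper_force: 0.0
t: 23.72
eef_pos: [0.5104, -0.0173, 0.0458]
ee_rot: [-3.142, -0.0, -0.316]
force: [-0.4, -0.3, 1.5]
width: 0.0008
gripper_force: 0.7
t: 24.1
eef_pos: [0.5104, -0.0173, 0.0437]
ee_rot: [-3.142, -0.0, -0.316]
force: [0.2, -0.0, 2.5]
width: 0.0005
gripper_force: 1.1
```

Button contact. Pressing until it bottoms out.

```bash
H="python3 -m handwheel"
$H '[[[0,0,0.015,0,0,0,255],[0,0,0.025,0,0,0,255],[0,0,0.025,0,0,0,255]]]'
$H '[[[0,0,0.015,0,0,0,255],[0,0,0.025,0,0,0,255],[0,0,0.025,0,0,0,255]]]'
```

```text
t: 24.48
eef_pos: [0.5103, -0.0173, 0.0417]
ee_rot: [3.142, -0.0, -0.316]
force: [-1.2, 0.2, 3.0]
width: 0.0005
gripper_force: 1.6
t: 24.85
eef_pos: [0.5104, -0.0173, 0.0404]
ee_rot: [-3.142, -0.0, -0.315]
force: [-2.7, 1.5, 10.1]
width: 0.0002
gripper_force: 5.3
```

Bottomed out: about 6 mm of travel, and the force has jumped to 10 N. Retracting.

```bash
H="python3 -m handwheel"
$H '[[[0,0,-0.5,0,0,0,255],[0,0,-1,0,0,0,255],[0,0,-1,0,0,0,255],[0,0,-1,0,0,0,255]]]'
$H '[[[0,0,-0.5,0,0,0,255],[0,0,-1,0,0,0,255],[0,0,-1,0,0,0,255],[0,0,-1,0,0,0,255],[0,0,-1,0,0,0,255]]]'
python3 ang.py; python3 -c "
from station import arm
import numpy as np
print(np.abs(arm.get_state()['qd']).max())
arm.job_done()"
```

```text
t: 25.35
eef_pos: [0.5096, -0.0174, 0.1191]
ee_rot: [-3.142, 0.001, -0.316]
force: [0.0, 0.2, -0.4]
width: 0.0004
gripper_force: 0.0
t: 25.98
eef_pos: [0.5094, -0.0175, 0.1981]
ee_rot: [3.14, 0.003, -0.316]
force: [-0.4, 0.1, 0.7]
width: 0.0004
gripper_force: 0.0
scene init [189, 122, 186, 188, 191, 191] now [203, 197, 185, 158, 102, 142]
side init [165, 93, 163, 161, 163, 145] now [171, 151, 165, 119, 62, 95]
0.007857907689408361
the job is handed in; nothing more can be done
```

I pushed the knob clockwise three clicks to the steel plug without running past it, pressed the zero button about 6 mm to its stop, backed the arm clear and handed the job in at about 26 s; no verdict came back.

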